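# Refit the buffer spring on a machine's guide rod

## Task

Take the yellow coil spring out of the parts tray and thread it, foot (bent wire end) down, over the upright rod of the blue buffer unit until it sits fully home on the rod's bottom flange, then let go of it. The bent wire end snags on the two brass toothed collars of the rod: do not force it, press only lightly and twist the spring a little until it slips through. Leave the other things on the bench where they are.

Things in the scene. Friction and masses are not known exactly. Their poses are not given: they have to be found in the camera images.
- spring_center (a point): yellow steel compression spring, too stiff to give under hand force, standing upright on its foot in the tray: 40 mm outside, 32 mm inside, 64 mm long, about 80 g. This point is its centre, half-way up (32 mm above its foot); z points from foot to top
- spring_foot (a point): centre of the spring's foot plane, axes as spring_center. At the very foot the wire is flattened to 4 x 4 mm and bent inwards along the radius: a tang on the +x side of this frame, filling the lowest 4 mm of the spring and ending 8 mm from its axis. Seated, this point meets rod_seat
- rod_seat (a point): centre of the upper face of the dark flange (46 mm across) at the bottom of the upright rod, where the spring's foot must come to rest, 50 mm above the bench; z points up along the rod. The rod is a plain steel bar 12 mm across, with two brass toothed collars round it
- rod_tip (a point): top of the rod's round tip, 72 mm above rod_seat, 122 mm above the bench
- upper_collar (a point): on the rod's axis, level with the top of the upper brass collar, 48 mm above rod_seat; the collar is 6 mm thick. Four teeth at 90 degrees, 6.4 mm wide, reach 13 mm out from the axis, with four gaps between; the tang passes only in a gap (about 8 degrees play either side). The collar's angle varies and is not given by this frame; stiff to turn (0.12 N m)
- lower_collar (a point): on the rod's axis, level with the top of the lower brass collar, 26 mm above rod_seat; same shape as the upper collar, but its gaps are never in line with the upper one's: 31 to 59 degrees on, not known. Between the two collars, and between the lower one and the flange, the tang turns freely
- unit: blue base block of the buffer unit, 100 x 100 x 26 mm, bolted to the bench; origin: centre of its underside, under the rod. The rod with flange and collars is spring-mounted on it: pressed down it gives 1 mm per 1.5 N, up to 14 mm, then is solid; released it comes back
- tray: grey parts tray fixed on the bench, 130 mm (its x) by 270 mm (its y), rim 14 mm high, floor 5 mm above the bench; the origin is the centre of its underside. The spring, the rubber buffer and the knob stand in it in a row along its y, about 85 mm apart, in any order
- buffer: rubber buffer in the tray, black, 34 mm across, 30 mm tall, standing beside the spring; bystander; origin: centre of its underside
- knob: red plastic knob in the tray, 36 mm across, 28 mm tall; bystander; origin: centre of its underside
- weight: black rubber-coated weight plate lying flat, 150 mm across, 22 mm thick; bystander; origin: centre of its underside
- lock: silver locker lock, 50 x 85 x 24 mm, lying flat; bystander; origin: centre of its underside
- wrench: steel wrench lying flat; bystander; origin: centre of its underside
- driver: screwdriver lying flat; bystander; origin: centre of its underside
- grease: jar with a blue lid, 60 mm across, 70 mm tall; bystander; origin: centre of its underside
Things that resemble listed ones, but are neither listed nor needed, are in the scene too. What is shaped like the unit but green is not meant.

How it is judged:
By the outcome, as a careful person would: the job done as asked, in the order asked, and still so for the second after the job is handed in, with the robot touching nothing.
It also fails if it takes over 70 s, if anything falls off the work surface, if the arm or the gripper's body presses on something with over 40 N, if the wrist force passes 120 N, or if a joint passes its speed limit or range.

## Robot

A 6-joint arm with a two-finger parallel gripper is mounted at the origin on the work surface. World frame = base frame: x ahead of the robot, y to its left, z up, the work surface at z = 0. Lengths are in m, angles in degrees, forces in N, time in s.
With the tool pointing down it reaches from about 0.375 to 0.9 m from the base axis. Payload 3.1 kg.
Tool frame: the origin (TCP) lies at the very end of the fingers, on their centre line; the grasp point (between the pads) lies 19 mm behind it; z points along the fingers, x is the direction in which the jaws open and shut, and the axes are right-handed (so a half turn about z gives the same grasp; the last joint's range is limited). The gripper opens to 87 mm and grips with 3 to 60 N. Pads are 19 mm wide; open, the fingers measure 117 mm over their backs; the gripper's body (75 mm by 190 mm) begins 51 mm behind the grasp point.
Start: joints at [-79.555, 30.224, 82.088, -0, 67.689, -10.227], TCP at [0.221, -0.585, 0.223] pointing down, gripper open.
Joint ranges: [-176.69, 176.69], [-43.24, 126.21], [12.49, 139.97], [-82, 262], [0, 151.66], [-163.58, 163.58]. Speed limits (degrees/s): [159.86, 159.86, 180, 180, 180, 180].

## Interface

Orientations are given as a 3x3 rotation matrix whose columns are the frame's x, y, z axes.
In Python, from rig import bot gives the robot as it stands.
- The arm moves only by the tool arm_command, never from a script. Its argument "plan" is a list of rows, each an object of numbers: "claw": the opening, from 0 (shut) to 1 (fully open); "dx", "dy", "dz": the shift along the tool's x, y, z in cm; "twist": the turn about the tool's z in degrees. A call has 1 to 8 rows; each row is the pose to reach, as a shift and turn from the pose measured when the call began, along the tool's axes at that moment; what a row does not reach only later rows make up. A row lasts 1/12 s, in which the tool goes at most 41.7 mm and 7.16 degrees, less where a joint would pass 70% of its speed; a pose out of reach is approached as far as the arm can. A call with a gripper value outside its range is refused whole. The fingers move at their own pace and stop on an object; the grip force is fixed at half the most. Time passes only in rows, so rows that repeat a pose let the fingers close. It gives the time, the measured TCP pose, the force and the opening at its end, in the units of the state.
- bot.read_state(): the state, without advancing time (a new reading comes with each control period).
- bot.capture(name): name is "scene" or "top" or "wrist"; returns the picture (400x640x3 uint8, red, green, blue); there is no depth.
- bot.calibration(name): a dict with "intrinsics" (3x3 intrinsics, pixels), "rvec" (rotation vector, rad) and "tvec" (3), from world to camera coordinates, as OpenCV has them; the wrist camera has in their place "T_tool_cam" (4x4, takes a point from camera to tool coordinates, whose origin is the TCP and whose axes are the tool frame's). Camera axes: x right, y down, z forward; pixel columns grow to the right and rows downward; lengths in m; the calibration is good to about 2 mm. A picture is of the moment at which its call begins: read the wrist's pose just before it. calibration takes no time and is no camera call.
- bot.hand_in(): hands the job in, once; it reports no verdict.
The state is a dict: "time_s": time; "joint_positions": joint angles; "qvel": joint speeds; "tau": joint torques, N m; "position": TCP position; "tcp_rot": TCP orientation; "force": force on the tool from outside, world axes, zero at the start; "moment": the same for the moment, N m; "opening": opening from 0.0 (shut) to 1.0 (fully open).
Only numpy, scipy, OpenCV 4.12 (cv2) and the standard library are available. Lean on these libraries where they do the work, as an engineer would, in place of code of your own. Each camera call takes 0.05 s, during which the arm holds its last target.

## Working session

There is one attempt and no reset: what is moved stays moved. The work goes in short steps, Python scripts to look and compute and a tool call to move; the robot and the scene stay as the last step left them, time stands still between calls to the robot, and variables do not carry over. Pictures are saved under pics/ and viewed, and the job is handed in when it is done.

Besides the shell and the picture viewer there is one more tool, called after "Call:" as name([rows], argument=value, ...), one row to a line, values as JSON. arm_command: Moves the arm, as the interface text tells. Its arguments: {"type":"object","properties":{"plan":{"type":"array"}},"required":["plan"]}

```bash
mkdir -p pics; ls; python3 - <<'E'
from rig import bot
import cv2
s=bot.read_state()
print(s)
for n in ["scene","top","wrist"]:
    im=bot.capture(n); cv2.imwrite(f"pics/{n}0.png",im[:,:,::-1])
    print(n,bot.calibration(n))
E
```

```text
pics
{'time_s': 0.0, 'joint_positions': array([-7.95560614e+01,  3.02806517e+01,  8.21562575e+01, -9.00707604e-05,
        6.76890436e+01, -1.02278887e+01]), 'qvel': array([ 0.03094869, -0.0223179 ,  0.07532144,  0.02393657,  0.06778613,
       -0.00570263]), 'tau': array([ 1.69291252e-04, -4.40045285e+01, -1.76594263e+01,  6.32893690e-02,
        5.82353398e-02, -1.58233565e-04]), 'position': array([ 0.22052039, -0.58402082,  0.22155428]), 'tcp_rot': array([[ 3.53014965e-01, -9.35617590e-01, -3.99921379e-04],
       [-9.35615174e-01, -3.53014978e-01,  2.16160511e-03],
       [-2.16361400e-03, -3.88906442e-04, -9.99997584e-01]]), 'force': array([-0.13960932, -1.16318771,  0.30023647]), 'moment': array([ 0.06364033, -0.00929932,  0.00468544]), 'opening': 0.9962279239636781}
scene {'intrinsics': array([[510.03346123,   0.        , 309.387469  ],
       [  0.        , 510.03346123, 199.24822001],
       [  0.        ,   0.        ,   1.        ]]), 'rvec': array([ 0.75625708,  2.70844423, -0.93183182]), 'tvec': array([ 0.45774674, -0.19993492,  1.74554632])}
top {'intrinsics': array([[430.17452895,   0.        , 323.38495181],
       [  0.        , 430.17452895, 200.35742316],
       [  0.        ,   0.        ,   1.        ]]), 'rvec': array([ 2.13880782, -2.10168075,  0.18523759]), 'tvec': array([0.04178425, 0.60336426, 0.92885388])}
wrist {'intrinsics': array([[275.89405417,   0.        , 319.37629698],
       [  0.        , 275.89405417, 200.54266224],
       [  0.        ,   0.        ,   1.        ]]), 'T_tool_cam': array([[ 9.99999797e-01,  3.85444330e-04,  5.07063722e-04,
        -1.00588955e-03],
       [-5.02814048e-04,  9.66410731e-01,  2.57002037e-01,
        -7.01386016e-02],
       [-3.90971844e-04, -2.57002240e-01,  9.66410728e-01,
        -1.62637854e-01],
       [ 0.00000000e+00,  0.00000000e+00,  0.00000000e+00,
         1.00000000e+00]])}
```

View pics/scene0.png

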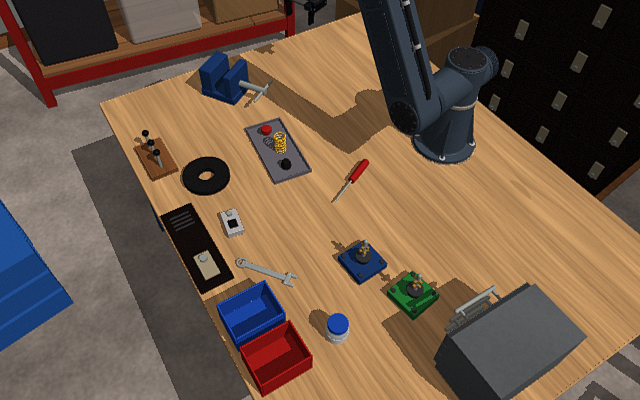

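View pics/top0.png

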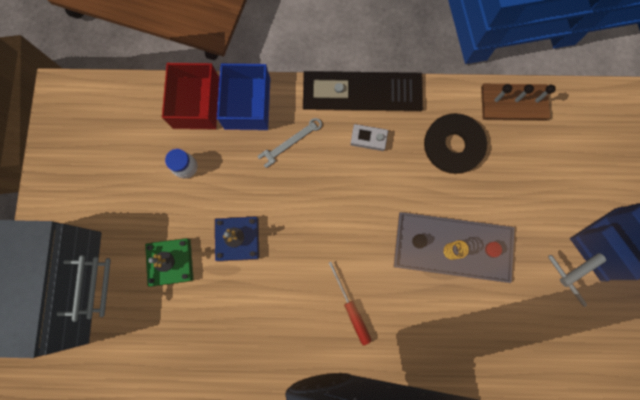

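View pics/wrist0.png

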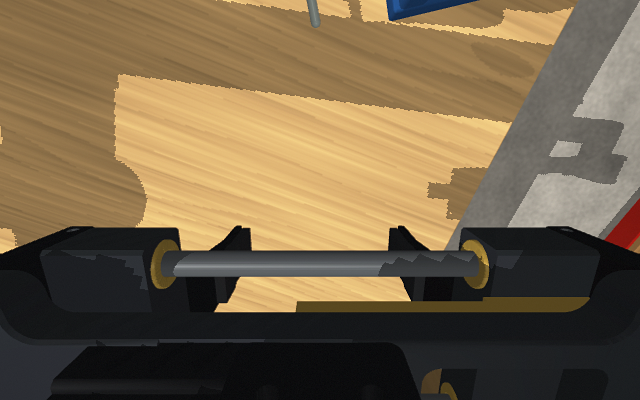

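```bash
cat > h.py <<'E'
import numpy as np, cv2
from rig import bot
def cam(n, s=None):
    c=bot.calibration(n); K=c["intrinsics"]
    if n=="wrist":
        s=s or bot.read_state()
        T=np.eye(4); T[:3,:3]=s["tcp_rot"]; T[:3,3]=s["position"]
        W=T@c["T_tool_cam"]; Wi=np.linalg.inv(W); return K,Wi[:3,:3],Wi[:3,3]
    return K,cv2.Rodrigues(np.array(c["rvec"]))[0],np.array(c["tvec"])
def px2z(C,u,v,z):
    K,R,t=C; d=R.T@np.linalg.inv(K)@np.array([u,v,1.]); o=-R.T@t
    return o+d*(z-o[2])/d[2]
def proj(C,P):
    K,R,t=C; P=np.atleast_2d(P); p=(K@(R@P.T+t[:,None])).T; return p[:,:2]/p[:,2:]
def crop(im,u0,v0,w,h,k,name,bgr=False):
    c=im[v0:v0+h,u0:u0+w]
    cv2.imwrite(f"pics/{name}.png",cv2.resize(c[:,:,::-1],None,fx=k,fy=k,interpolation=cv2.INTER_CUBIC))
E
python3 - <<'E'
from h import *
im=cv2.imread("pics/top0.png")[:,:,::-1]; sc=cv2.imread("pics/scene0.png")[:,:,::-1]
crop(im,390,205,130,80,6,"c1"); crop(im,200,205,80,60,9,"c2")
crop(sc,240,110,80,80,7,"c3"); crop(sc,330,225,110,95,7,"c4")
C=cam("top")
for u,v,z in [(456,250,.069),(476,245,.005),(237,238,.026),(420,241,.035),(495,248,.033)]: print(px2z(C,u,v,z))
E
```

```text
[ 0.49365949 -0.24225858  0.069     ]
[ 0.51102541 -0.308699    0.005     ]
[0.51570172 0.25198809 0.026     ]
[ 0.51532181 -0.17076017  0.035     ]
[ 0.50249026 -0.3421213   0.033     ]
```

View pics/c1.png

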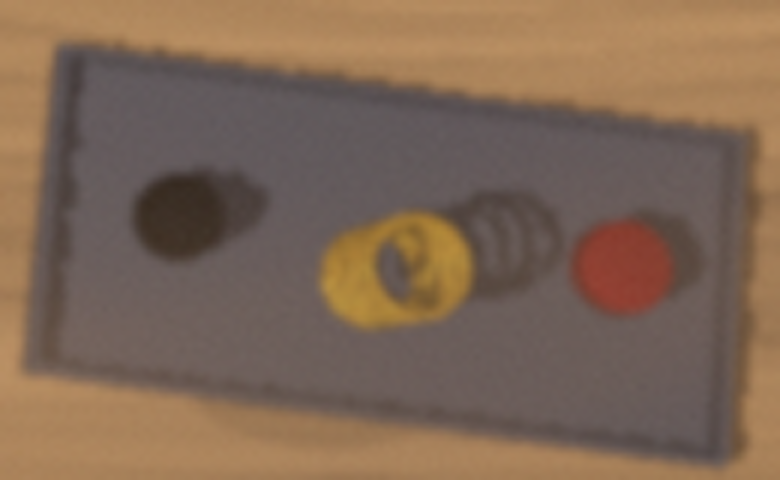

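View pics/c2.png

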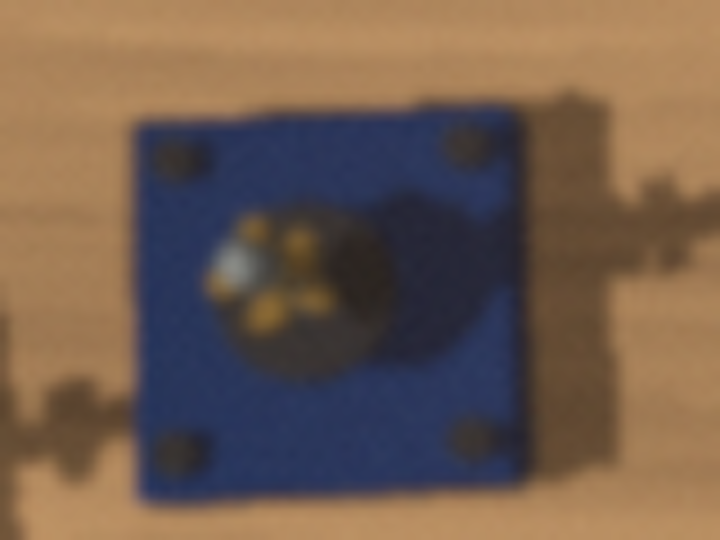

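View pics/c3.png

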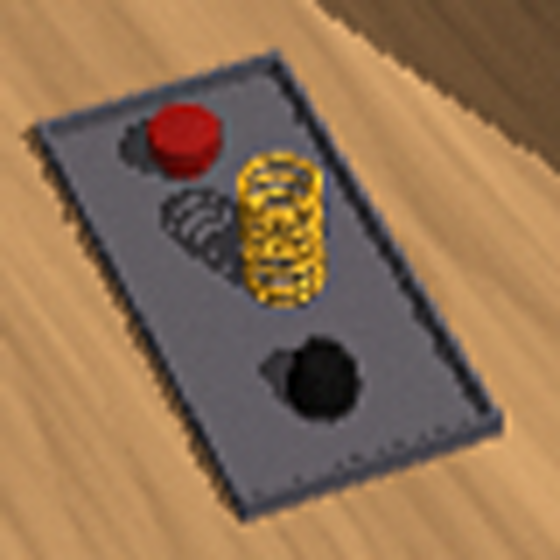

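View pics/c4.png

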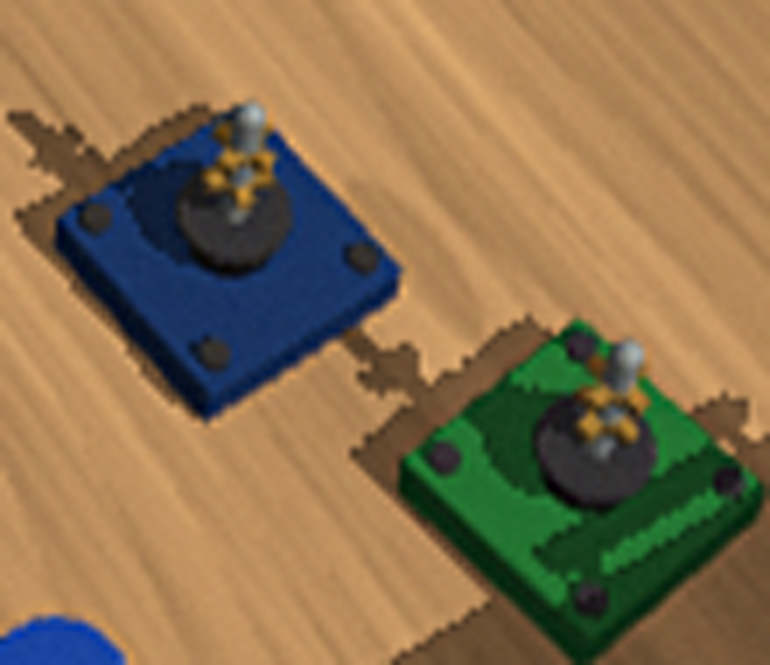

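```bash
cat >> h.py <<'E'
def yaw(s): R=s["tcp_rot"]; return np.degrees(np.arctan2(R[1,0],R[0,0]))
def go(target,yawt=None,s=None):
    "shift in tool axes cm and twist deg to get TCP to target world"
    s=s or bot.read_state(); R=s["tcp_rot"]; d=R.T@(np.array(target)-s["position"])*100
    tw=0 if yawt is None else -((yawt-yaw(s)+180)%360-180)
    n=max(np.linalg.norm(d)/4.17,abs(tw)/7.16)
    print("t",s["time_s"],"dxyz cm",d.round(2),"twist",round(tw,1),"rows",round(n,1))
E
python3 - <<'E'
from h import *
C=cam("top"); S=cam("scene")
print("spring top",px2z(C,460.8,248.7,.069),"base",px2z(C,452.6,250.5,.005))
print("scene spring top",px2z(S,240+280/7,110+175/7,.069),"base",px2z(S,240+283/7,110+283/7,.005))
print("tip",px2z(C,226.4,234.4,.12),"flange",px2z(C,234.2,237.4,.05))
print("scene tip",px2z(S,330+250/7,225+110/7,.12),"flange",px2z(S,330+233/7,225+217/7,.05))
for p in [(60,48),(752,130),(735,460),(28,370)]: print(px2z(C,390+p[0]/6,205+p[1]/6,.014))
sp=np.array([.494,-.243]); psi=np.radians(-97.); x=np.array([np.cos(psi),np.sin(psi)]); y=np.array([np.sin(psi),-np.cos(psi)])
print(x,y); go([*(sp+.07*y),.12],-97)
psi=np.radians(0)
go([.494,-.243-.07,.12],0)
E
```

```text
spring top [ 0.49670488 -0.2529287   0.069     ] base [ 0.49713393 -0.25321549  0.005     ]
scene spring top [ 0.49589091 -0.25037312  0.069     ] base [ 0.50100662 -0.24376575  0.005     ]
tip [0.51410403 0.25493939 0.12      ] flange [0.51470491 0.25335684 0.05      ]
scene tip [0.51747369 0.25648363 0.12      ] flange [0.52009142 0.25962082 0.05      ]
[ 0.58289381 -0.12942581  0.014     ]
[ 0.55495113 -0.39987098  0.014     ]
[ 0.42751479 -0.38534685  0.014     ]
[ 0.45675045 -0.11527853  0.014     ]
[-0.12186934 -0.99254615] [-0.99254615  0.12186934]
t 0.15 dxyz cm [-25.5  -31.43  10.23] twist 27.7 rows 10.0
t 0.15 dxyz cm [-15.7  -35.15  10.21] twist -69.3 rows 9.7
```

```bash
python3 - <<'E'
from h import *
go([.30,-.33,.22],-40)
go([.4897,-.3216,.11],-6)
E
```

```text
t 0.15 dxyz cm [-20.98 -16.41   0.22] twist -29.3 rows 6.4
t 0.15 dxyz cm [-15.05 -34.45  11.21] twist -63.3 rows 9.4
```

Call:
arm_command([
  {"dx": -21,"dy": -16.5,"dz": 0,"twist": -30,"claw": 1},
  {"dx": -21,"dy": -16.5,"dz": 0,"twist": -30,"claw": 1},
  {"dx": -21,"dy": -16.5,"dz": 0,"twist": -30,"claw": 1},
  {"dx": -21,"dy": -16.5,"dz": 0,"twist": -30,"claw": 1},
  {"dx": -21,"dy": -16.5,"dz": 0,"twist": -30,"claw": 1},
  {"dx": -15,"dy": -34.4,"dz": 11,"twist": -63,"claw": 1},
  {"dx": -15,"dy": -34.4,"dz": 11,"twist": -63,"claw": 1},
  {"dx": -15,"dy": -34.4,"dz": 11,"twist": -63,"claw": 1},
])

```text
time_s: 0.82
position: [0.3907, -0.3522, 0.1655]
tcp_rot: [[0.954, -0.301, 0.001], [-0.301, -0.954, 0.0], [0.001, -0.0, -1.0]]
force: [1.1, -0.7, 0.6]
opening: 1.001
```

```bash
python3 - <<'E'
from h import *
go([.4897,-.3216,.11],-6)
E
```

```text
t 0.8167 dxyz cm [ 8.52 -5.9   5.56] twist -11.5 rows 2.8
```

Call:
arm_command([
  {"dx": 8.5,"dy": -5.9,"dz": 5.5,"twist": -11.5,"claw": 1},
  {"dx": 8.5,"dy": -5.9,"dz": 5.5,"twist": -11.5,"claw": 1},
  {"dx": 8.5,"dy": -5.9,"dz": 5.5,"twist": -11.5,"claw": 1},
  {"dx": 8.5,"dy": -5.9,"dz": 5.5,"twist": -11.5,"claw": 1},
  {"dx": 8.5,"dy": -5.9,"dz": 5.5,"twist": -11.5,"claw": 1},
])

```text
time_s: 1.23
position: [0.4901, -0.32, 0.109]
tcp_rot: [[0.995, -0.102, -0.002], [-0.102, -0.995, 0.002], [-0.002, -0.002, -1.0]]
force: [0.1, -0.0, -0.3]
opening: 0.999
```

```bash
python3 - <<'E'
from h import *
s=bot.read_state(); im=bot.capture("wrist"); C=cam("wrist",s)
print(s["position"],yaw(s))
cv2.imwrite("pics/w1.png",im[:,:,::-1]); np.save("w1.npy",im)
import pickle; pickle.dump(s,open("w1.pkl","wb"))
p=proj(C,[.497,-.252,.037])[0]; print(p)
crop(im,int(p[0])-45,int(p[1])-35,90,70,8,"w1c")
E
```

```text
[ 0.49013604 -0.31999295  0.1090138 ] -5.834019470619023
[319.87370423 130.58511414]
```

View pics/w1.png

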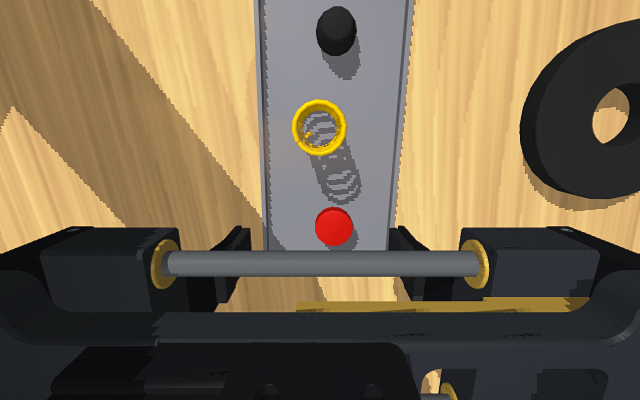

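View pics/w1c.png

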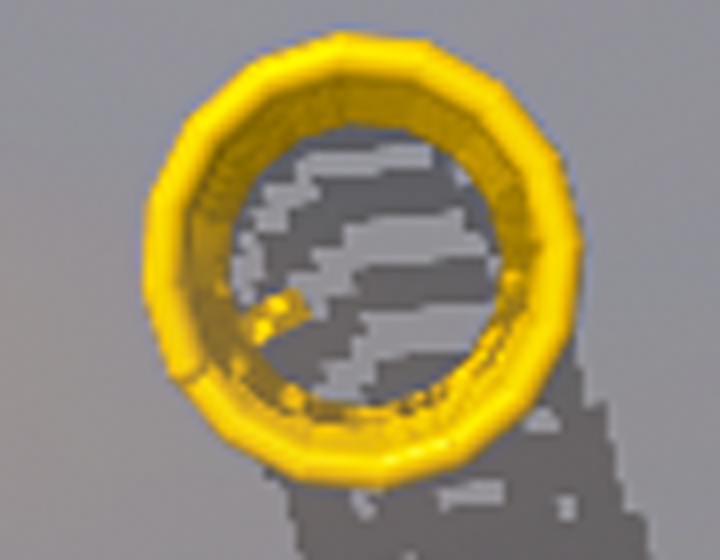

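```bash
python3 - <<'E'
from h import *
import pickle
s=pickle.load(open("w1.pkl","rb")); C=cam("wrist",s)
f=lambda a,b,z: px2z(C,319-45+(a+.5)/8-.5,130-35+(b+.5)/8-.5,z)
t=f(362,260,.069); b=f(363,265,.005)
print("top",t,"foot",b)
for p in [(308,305),(285,315),(250,332)]:
    q=f(*p,.009); q0=b-0; d=q-(t*0.5+b*.5); print(q, np.hypot(*d[:2])*1000, np.degrees(np.arctan2(d[1],d[0])))
c=(t+b)/2; 
# grid overlay prediction
im=np.load("w1.npy"); big=cv2.resize(im[95:165,274:364],None,fx=8,fy=8,interpolation=cv2.INTER_NEAREST)[:,:,::-1].copy()
def dr(P,col):
    q=((proj(C,P)-[274,95])+.5)*8
    cv2.polylines(big,[q.astype(int)],False,col,1)
th=np.linspace(0,2*np.pi,60); cir=lambda r,z,c:np.c_[c[0]+r*np.cos(th),c[1]+r*np.sin(th),0*th+z]
dr(cir(.016,.009,c),(255,0,0)); dr(cir(.02,.067,c),(0,0,255)); dr(cir(.008,.009,c),(0,255,0))
print("c",c)
cv2.imwrite("pics/w1o.png",big)
E
```

```text
top [ 0.49651008 -0.24917798  0.069     ] foot [ 0.49637791 -0.24963156  0.005     ]
[ 0.48960748 -0.25343615  0.009     ] 7.936619038096901 -149.47282142103617
[ 0.4868371  -0.25428468  0.009     ] 10.775244750283681 -153.0712799890099
[ 0.48258609 -0.25577972  0.009     ] 15.253891363501118 -155.29650468229394
c [ 0.49644399 -0.24940477  0.037     ]
```

View pics/w1o.png

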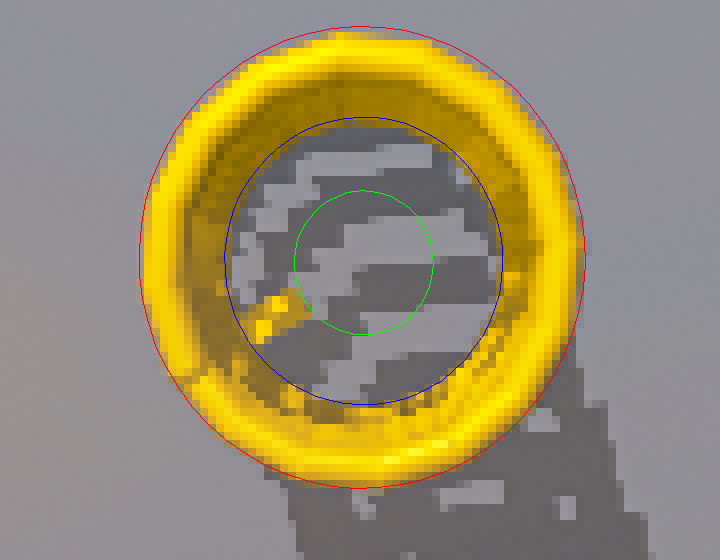

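```bash
python3 - <<'E'
from h import *
go([.4965,-.2495,.109],-5.8)
go([.4965,-.2495,.027],-5.8)
E
```

```text
t 1.2833 dxyz cm [-0.02 -7.17  0.1 ] twist -0.1 rows 1.7
t 1.2833 dxyz cm [-0.01 -7.16  8.3 ] twist -0.1 rows 2.6
```

Call:
arm_command([
  {"dx": 0,"dy": -7.17,"dz": 0,"claw": 1},
  {"dx": 0,"dy": -7.17,"dz": 0,"claw": 1},
  {"dx": 0,"dy": -7.17,"dz": 0,"claw": 1},
  {"dx": 0,"dy": -7.17,"dz": 0,"claw": 1},
  {"dx": 0,"dy": -7.17,"dz": 3.5,"claw": 1},
  {"dx": 0,"dy": -7.17,"dz": 6,"claw": 1},
  {"dx": 0,"dy": -7.17,"dz": 8.2,"claw": 1},
  {"dx": 0,"dy": -7.17,"dz": 8.2,"claw": 1},
])

```text
$.plan[0]: bad value
```

```bash
python3 - <<'E'
from h import *
s=bot.read_state(); im=bot.capture("wrist"); print(s["force"])
cv2.imwrite("pics/w2.png",im[:,:,::-1])
go([.4965,-.2495,.027],-5.8)
E
```

```text
[-0.38436978 -0.5807665  -0.87010254]
t 1.3333 dxyz cm [ 0.   -7.23  8.36] twist -0.2 rows 2.7
```

View pics/w2.png

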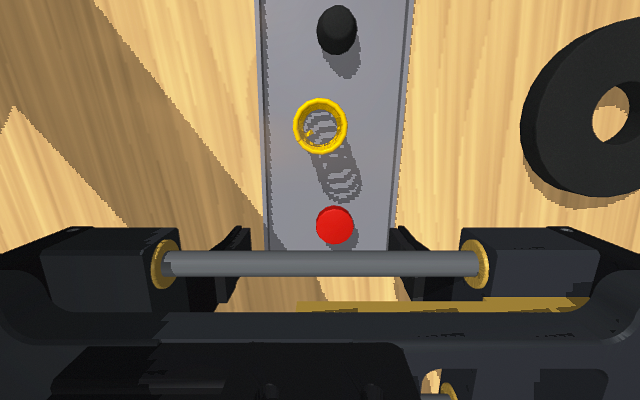

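Refused (every row needs all fields, it seems); nothing moved.

Call:
arm_command([
  {"dx": 0,"dy": -7.2,"dz": 0,"twist": 0,"claw": 1},
  {"dx": 0,"dy": -7.2,"dz": 0,"twist": 0,"claw": 1},
  {"dx": 0,"dy": -7.2,"dz": 0,"twist": 0,"claw": 1},
  {"dx": 0,"dy": -7.2,"dz": 0,"twist": 0,"claw": 1},
  {"dx": 0,"dy": -7.2,"dz": 3.5,"twist": 0,"claw": 1},
  {"dx": 0,"dy": -7.2,"dz": 6,"twist": 0,"claw": 1},
  {"dx": 0,"dy": -7.2,"dz": 8.2,"twist": 0,"claw": 1},
  {"dx": 0,"dy": -7.2,"dz": 8.2,"twist": 0,"claw": 1},
])

```text
time_s: 2.0
position: [0.4939, -0.2504, 0.0258]
tcp_rot: [[0.994, -0.107, -0.005], [-0.107, -0.994, 0.004], [-0.005, -0.003, -1.0]]
force: [-0.2, 0.5, -0.1]
opening: 0.999
```

```bash
python3 - <<'E'
from h import *
s=bot.read_state(); im=bot.capture("wrist"); print(s["force"])
cv2.imwrite("pics/w3.png",im[:,:,::-1])
go([.4965,-.2495,.027],-5.8)
E
```

```text
[-0.20373267  0.48919106 -0.10729395]
t 2.05 dxyz cm [ 0.15 -0.15  0.05] twist -0.3 rows 0.1
```

View pics/w3.png

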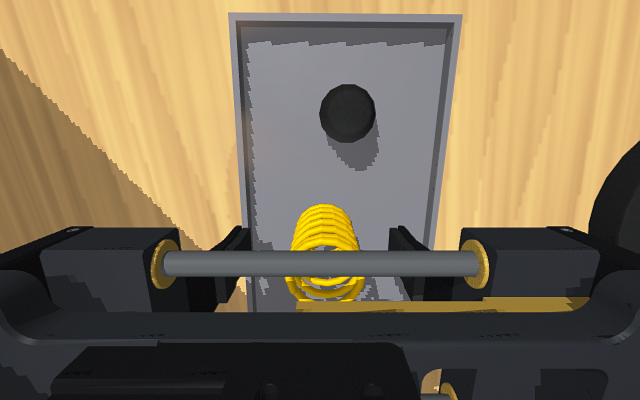

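Call:
arm_command([
  {"dx": 0.15,"dy": -0.15,"dz": 0,"twist": 0,"claw": 1},
  {"dx": 0.15,"dy": -0.15,"dz": 0,"twist": 0,"claw": 0.3},
  {"dx": 0.15,"dy": -0.15,"dz": 0,"twist": 0,"claw": 0.3},
  {"dx": 0.15,"dy": -0.15,"dz": 0,"twist": 0,"claw": 0.3},
  {"dx": 0.15,"dy": -0.15,"dz": 0,"twist": 0,"claw": 0.3},
  {"dx": 0.15,"dy": -0.15,"dz": 0,"twist": 0,"claw": 0.3},
  {"dx": 0.15,"dy": -0.15,"dz": 0,"twist": 0,"claw": 0.3},
])

```text
time_s: 2.63
position: [0.4967, -0.2495, 0.0279]
tcp_rot: [[0.994, -0.107, -0.002], [-0.107, -0.994, 0.002], [-0.003, -0.001, -1.0]]
force: [0.3, 0.4, 0.2]
opening: 0.633
```

```bash
python3 - <<'E'
from h import *
s=bot.read_state(); print(s["position"],yaw(s),s["force"],s["opening"])
# view pose for unit: camera above rod
rod=np.array([.515,.255])
for ps in (-6,90,45):
    r=np.radians(ps); y=np.array([np.sin(r),-np.cos(r)]); print(ps); go([*(rod+.07*y),.16],ps)
E
```

```text
[ 0.49673709 -0.24949628  0.02792463] -6.122587678221306 [0.28909666 0.36385262 0.23988076] 0.632997140026456
-6
t 2.6333 dxyz cm [ -3.58 -43.38 -13.13] twist -0.1 rows 10.9
90
t 2.6333 dxyz cm [  3.36 -51.12 -13.14] twist -96.1 rows 13.4
45
t 2.6333 dxyz cm [  1.85 -45.98 -13.14] twist -51.1 rows 11.5
```

Call:
arm_command([
  {"dx": 0,"dy": 0,"dz": 0,"twist": 0,"claw": 0.2},
  {"dx": 0,"dy": 0,"dz": 0,"twist": 0,"claw": 0.2},
  {"dx": 0,"dy": 0,"dz": 0,"twist": 0,"claw": 0.2},
  {"dx": 0,"dy": 0,"dz": 0,"twist": 0,"claw": 0.2},
  {"dx": 0,"dy": 0,"dz": 0,"twist": 0,"claw": 0.2},
])

```text
time_s: 3.05
position: [0.4968, -0.2495, 0.028]
tcp_rot: [[0.994, -0.107, -0.002], [-0.107, -0.994, 0.002], [-0.002, -0.002, -1.0]]
force: [-1.0, 0.2, 1.7]
opening: 0.456
```

Call:
arm_command([
  {"dx": 0,"dy": 0,"dz": -3,"twist": 0,"claw": 0.2},
  {"dx": 0,"dy": 0,"dz": -6,"twist": 0,"claw": 0.2},
  {"dx": 0,"dy": 0,"dz": -9,"twist": 0,"claw": 0.2},
  {"dx": 0,"dy": -2,"dz": -13,"twist": 0,"claw": 0.2},
  {"dx": -1,"dy": -6,"dz": -13,"twist": 0,"claw": 0.2},
  {"dx": -1.5,"dy": -10,"dz": -13,"twist": 0,"claw": 0.2},
  {"dx": -2,"dy": -14,"dz": -13,"twist": 0,"claw": 0.2},
  {"dx": -2.5,"dy": -18,"dz": -13,"twist": 0,"claw": 0.2},
])

```text
time_s: 3.72
position: [0.4908, -0.0665, 0.1585]
tcp_rot: [[0.994, -0.108, -0.002], [-0.108, -0.994, 0.002], [-0.002, -0.002, -1.0]]
force: [-0.1, 0.7, -0.8]
opening: 0.459
```

```bash
python3 - <<'E'
from h import *
s=bot.read_state(); print(s["position"],yaw(s),s["force"],s["opening"])
im=bot.capture("wrist"); cv2.imwrite("pics/w4.png",im[:,:,::-1])
rod=np.array([.515,.255]); ps=-6
r=np.radians(ps); y=np.array([np.sin(r),-np.cos(r)]); print(ps); go([*(rod+.07*y),.16],ps)
E
```

```text
[ 0.49080895 -0.06651884  0.15852544] -6.1946546133446585 [-0.11346018  0.73203788 -0.77920556] 0.4588343223088605
-6
t 3.7667 dxyz cm [-6.000e-01 -2.449e+01 -1.000e-02] twist 0.0 rows 5.9
```

View pics/w4.png

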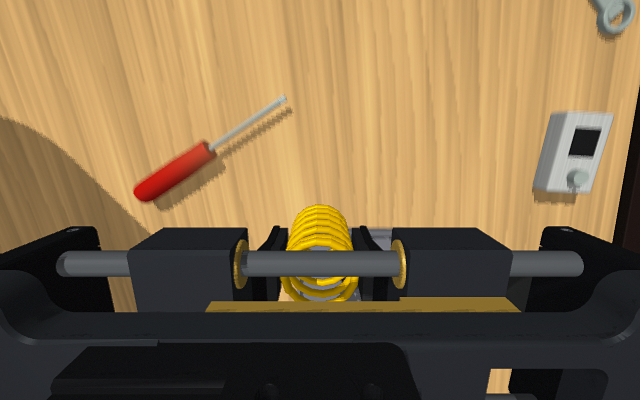

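Call:
arm_command([
  {"dx": -0.6,"dy": -4,"dz": 0,"twist": 0,"claw": 0.2},
  {"dx": -0.6,"dy": -8,"dz": 0,"twist": 0,"claw": 0.2},
  {"dx": -0.6,"dy": -12,"dz": 0,"twist": 0,"claw": 0.2},
  {"dx": -0.6,"dy": -16,"dz": 0,"twist": 0,"claw": 0.2},
  {"dx": -0.6,"dy": -20,"dz": 0,"twist": 0,"claw": 0.2},
  {"dx": -0.6,"dy": -23,"dz": 0,"twist": 0,"claw": 0.2},
  {"dx": -0.6,"dy": -24.5,"dz": 0,"twist": 0,"claw": 0.2},
  {"dx": -0.6,"dy": -24.5,"dz": 0,"twist": 0,"claw": 0.2},
])

```text
time_s: 4.43
position: [0.5076, 0.1887, 0.1597]
tcp_rot: [[0.995, -0.099, -0.006], [-0.099, -0.995, 0.009], [-0.007, -0.008, -1.0]]
force: [-0.3, -0.2, -1.2]
opening: 0.455
```

```bash
python3 - <<'E'
from h import *
import pickle
s=bot.read_state(); im=bot.capture("wrist"); C=cam("wrist",s)
print(s["position"],yaw(s),s["qvel"].round(1))
cv2.imwrite("pics/w5.png",im[:,:,::-1]); np.save("w5.npy",im)
pickle.dump(s,open("w5.pkl","wb"))
for z in(.05,.122):
  p=proj(C,[.515,.255,z])[0]; print(p)
crop(im,int(p[0])-45,int(p[1])-35,90,70,8,"w5c"); print(int(p[0])-45,int(p[1])-35)
E
```

```text
[0.50760345 0.18872981 0.15971082] -5.704948655786214 [-3.7 -0.6  1.9 -2.4  0.  -2.2]
[321.34644398 132.72161443]
[321.3892473 133.8870326]
276 98
```

View pics/w5.png

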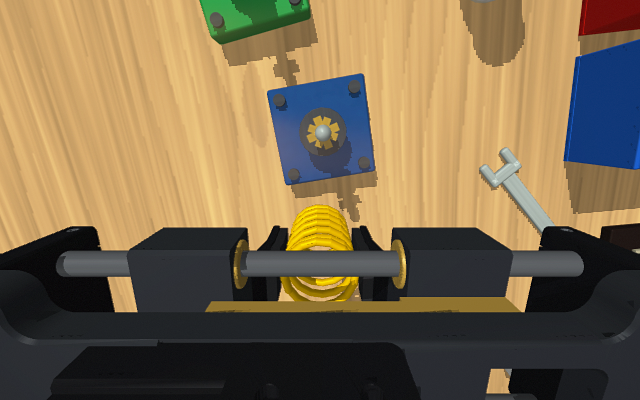

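View pics/w5c.png

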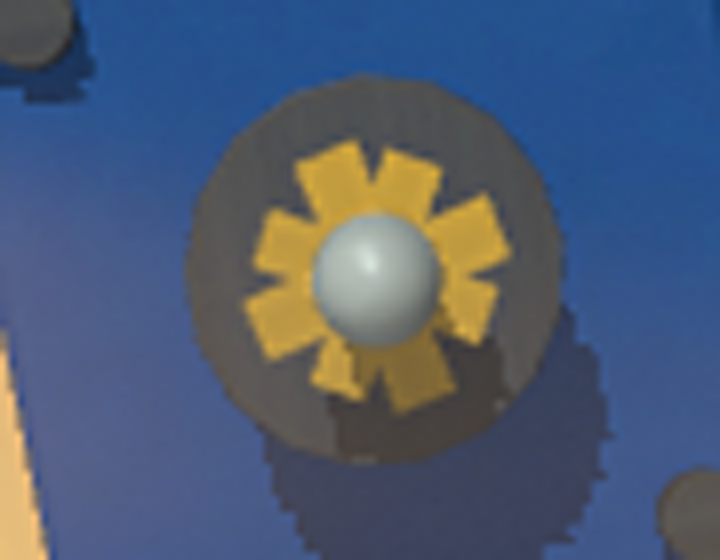

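```bash
python3 - <<'E'
from h import *
import pickle
s=pickle.load(open("w5.pkl","rb")); C=cam("wrist",s)
f=lambda a,b,z: px2z(C,276+(a+.5)/8-.5,98+(b+.5)/8-.5,z)
tip=f(377,280,.117); fl=f(375,268,.05); print(tip,fl)
c=(tip+fl)[:2]/2
def ang(pts,z): 
    out=[]
    for p in pts:
        d=f(*p,z)[:2]-cc; out.append(np.degrees(np.arctan2(d[1],d[0])))
    return np.array(out)
U=[(328,152),(500,225),(430,400),(257,335)]; L=[(415,157),(485,325),(335,385),(262,235)]
cu=np.mean([f(*p,.098) for p in U],0)[:2]; cl=np.mean([f(*p,.076) for p in L],0)[:2]; print(cu,cl)
cc=cu; au=ang(U,.098); cc=cl; al=ang(L,.076)
print(au,au%90); print(al,al%90)
au=np.mean(au%90); al=np.mean(al%90); print("teeth U",au,"L",al,"gaps",au+45,al+45)
im=np.load("w5.npy"); big=cv2.resize(im[98:168,276:366],None,fx=8,fy=8,interpolation=cv2.INTER_NEAREST)[:,:,::-1].copy()
def dr(P,col):
    q=((proj(C,P)-[276,98])+.5)*8
    cv2.polylines(big,[q.astype(int)],True,col,1)
th=np.linspace(0,2*np.pi,60)
c=(cu+cl)/2
for a,z,col in((au,.098,(255,0,255)),(al,.076,(0,255,0))):
  for k in range(4):
    r=np.radians(a+90*k); x=np.array([np.cos(r),np.sin(r)]); y=np.array([-x[1],x[0]])
    P=[np.r_[c+x*.007+y*.0032,z],np.r_[c+x*.013+y*.0032,z],np.r_[c+x*.013-y*.0032,z],np.r_[c+x*.007-y*.0032,z]]; dr(np.array(P),col)
dr(np.c_[c[0]+.023*np.cos(th),c[1]+.023*np.sin(th),0*th+.05],(0,0,255))
cv2.imwrite("pics/w5o.png",big)
E
```

```text
[0.51602237 0.25576031 0.117     ] [0.5161916  0.25643487 0.05      ]
[0.51627702 0.25562847] [0.51593054 0.25572273]
[ 106.83075631   17.73703341  -71.93464228 -161.57300923] [16.83075631 17.73703341 18.06535772 18.42699077]
[  65.08018033  -28.7545779  -115.95247761  154.68059074] [65.08018033 61.2454221  64.04752239 64.68059074]
teeth U 17.765034553259223 L 63.7634288929109 gaps 62.76503455325923 108.7634288929109
```

View pics/w5o.png

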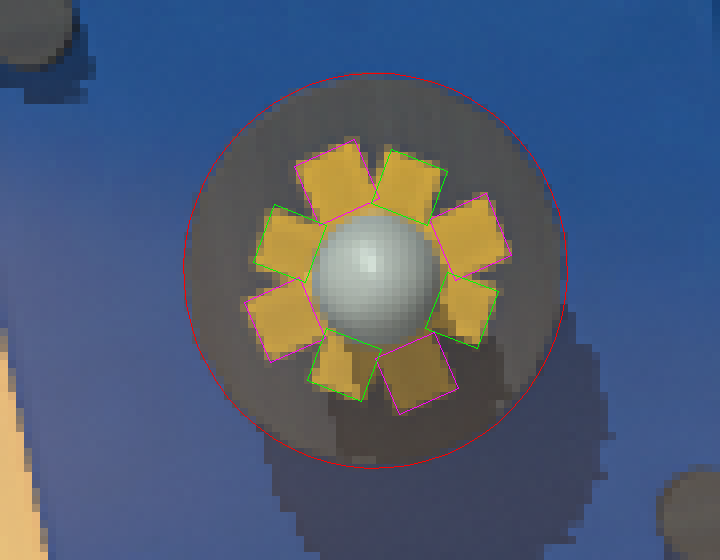

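```bash
python3 - <<'E'
from h import *
rod=np.array([.516,.2557]); ps=29.7
r=np.radians(ps); y=np.array([np.sin(r),-np.cos(r)]); print(ps); go([*(rod+.07*y),.165],ps)
E
```

```text
29.7
t 4.4833 dxyz cm [ 4.23 -1.24 -0.57] twist -35.5 rows 5.0
```

Call:
arm_command([
  {"dx": 1,"dy": -0.3,"dz": 0,"twist": -7,"claw": 0.2},
  {"dx": 2,"dy": -0.6,"dz": 0,"twist": -14,"claw": 0.2},
  {"dx": 3,"dy": -0.9,"dz": -0.2,"twist": -21,"claw": 0.2},
  {"dx": 4,"dy": -1.2,"dz": -0.4,"twist": -28,"claw": 0.2},
  {"dx": 4.2,"dy": -1.2,"dz": -0.6,"twist": -35.5,"claw": 0.2},
  {"dx": 4.2,"dy": -1.2,"dz": -0.6,"twist": -35.5,"claw": 0.2},
  {"dx": 4.2,"dy": -1.2,"dz": -0.6,"twist": -35.5,"claw": 0.2},
  {"dx": 4.2,"dy": -1.2,"dz": -0.6,"twist": -35.5,"claw": 0.2},
])

```text
time_s: 5.15
position: [0.5496, 0.1934, 0.1649]
tcp_rot: [[0.87, 0.493, -0.009], [0.493, -0.87, 0.007], [-0.004, -0.011, -1.0]]
force: [-0.9, -0.5, -0.7]
opening: 0.459
```

```bash
python3 - <<'E'
from h import *
import pickle
s=bot.read_state(); im=bot.capture("wrist"); C=cam("wrist",s)
print(s["position"],yaw(s),s["qvel"].round(1),s["force"])
np.save("w6.npy",im); pickle.dump(s,open("w6.pkl","wb"))
c=np.array([.516,.2557]); u0,v0=(proj(C,[.516,.2557,.09])[0]-[45,35]).astype(int); print(u0,v0)
big=cv2.resize(im[v0:v0+70,u0:u0+90],None,fx=8,fy=8,interpolation=cv2.INTER_NEAREST)[:,:,::-1].copy()
def dr(P,col):
    q=((proj(C,P)-[u0,v0])+.5)*8
    cv2.polylines(big,[q.astype(int)],True,col,1)
th=np.linspace(0,2*np.pi,60)
for a,z,col in((17.8,.098,(255,0,255)),(63.8,.076,(0,255,0))):
  for k in range(4):
    r=np.radians(a+90*k); x=np.array([np.cos(r),np.sin(r)]); y=np.array([-x[1],x[0]])
    P=[np.r_[c+x*.007+y*.0032,z],np.r_[c+x*.013+y*.0032,z],np.r_[c+x*.013-y*.0032,z],np.r_[c+x*.007-y*.0032,z]]; dr(np.array(P),col)
dr(np.c_[c[0]+.023*np.cos(th),c[1]+.023*np.sin(th),0*th+.05],(0,0,255))
cv2.imwrite("pics/w6o.png",big)
crop(im,270,195,100,115,6,"w6s")
E
```

```text
[0.54957625 0.19338135 0.1649426 ] 29.520566832108372 [ 0.5 -0.1  0.1  0.1 -0.1 -0.6] [-0.85930124 -0.48059269 -0.72368374]
276 93
```

View pics/w6o.png

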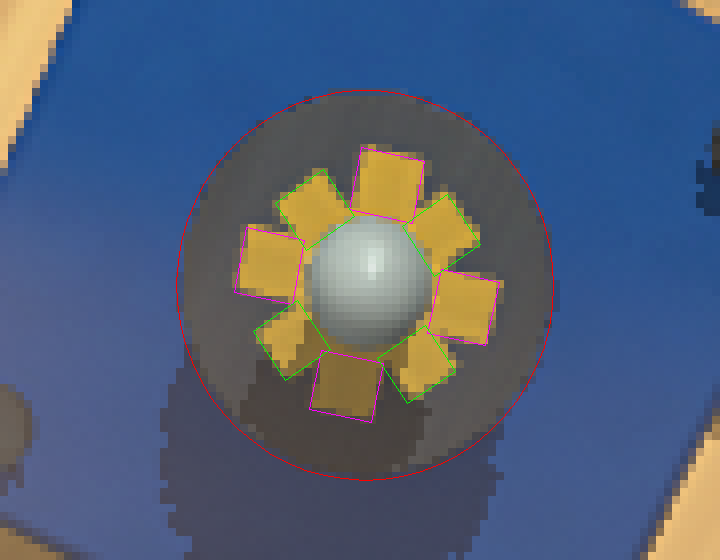

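View pics/w6s.png

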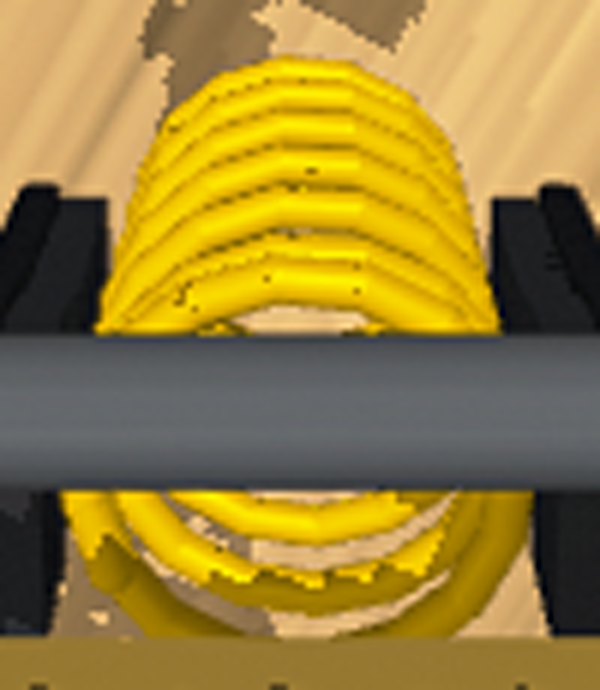

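```bash
python3 - <<'E'
from h import *
import pickle
im=np.load("w6.npy"); c=bot.calibration("wrist"); W=np.linalg.inv(c["T_tool_cam"]); C=(c["intrinsics"],W[:3,:3],W[:3,3])
u0,v0=270,195
big=cv2.resize(im[v0:v0+115,u0:u0+100],None,fx=5,fy=5,interpolation=cv2.INTER_NEAREST)[:,:,::-1].copy()
th=np.linspace(0,2*np.pi,80)
for r,z,col in((.02,.021,(255,0,0)),(.02,-.039,(0,0,255)),(.016,-.039,(0,255,0))):
    q=((proj(C,np.c_[r*np.cos(th),r*np.sin(th),0*th+z])-[u0,v0])+.5)*5
    cv2.polylines(big,[q.astype(int)],True,col,1)
cv2.imwrite("pics/w6q.png",big)
E
```

```text
(no output)
```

View pics/w6q.png

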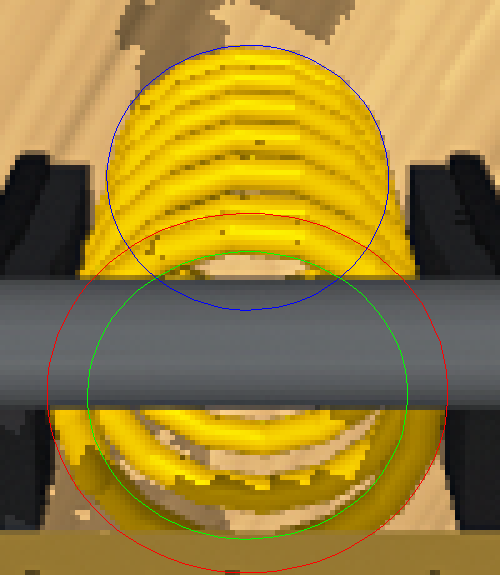

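```bash
python3 - <<'E'
from h import *
go([.516,.2557,.160],29.7)
E
```

```text
t 5.2 dxyz cm [ 0.14 -7.05  0.58] twist -0.1 rows 1.7
```

Call:
arm_command([
  {"dx": 0.1,"dy": -2,"dz": 0,"twist": 0,"claw": 0.2},
  {"dx": 0.1,"dy": -4,"dz": 0,"twist": 0,"claw": 0.2},
  {"dx": 0.1,"dy": -6,"dz": 0,"twist": 0,"claw": 0.2},
  {"dx": 0.1,"dy": -7.05,"dz": 0,"twist": 0,"claw": 0.2},
  {"dx": 0.1,"dy": -7.05,"dz": 0,"twist": 0,"claw": 0.2},
  {"dx": 0.1,"dy": -7.05,"dz": 0.3,"twist": 0,"claw": 0.2},
  {"dx": 0.1,"dy": -7.05,"dz": 0.5,"twist": 0,"claw": 0.2},
  {"dx": 0.1,"dy": -7.05,"dz": 0.5,"twist": 0,"claw": 0.2},
])

```text
time_s: 5.87
position: [0.5158, 0.2545, 0.1601]
tcp_rot: [[0.87, 0.492, -0.009], [0.492, -0.87, 0.007], [-0.005, -0.011, -1.0]]
force: [-0.6, -1.1, -1.0]
opening: 0.459
```

```bash
python3 - <<'E'
from h import *
s=bot.read_state(); print(s["position"],yaw(s),s["force"],s["moment"],s["tcp_rot"][:,2])
im=bot.capture("wrist"); crop(im,240,180,160,130,5,"w7"); sc=bot.capture("scene"); crop(sc,320,190,90,80,8,"s7"); tp=bot.capture("top"); crop(tp,200,195,80,70,8,"t7")
go([.516,.2557,.123],29.7)
E
```

```text
[0.51584087 0.25453812 0.1601462 ] 29.501437686746083 [-0.55316604 -1.14808459 -0.99688533] [-0.01584841 -0.14990223 -0.01138728] [-0.00935932  0.00682317 -0.99993292]
t 6.0167 dxyz cm [ 0.05 -0.04  3.76] twist -0.2 rows 0.9
```

View pics/w7.png

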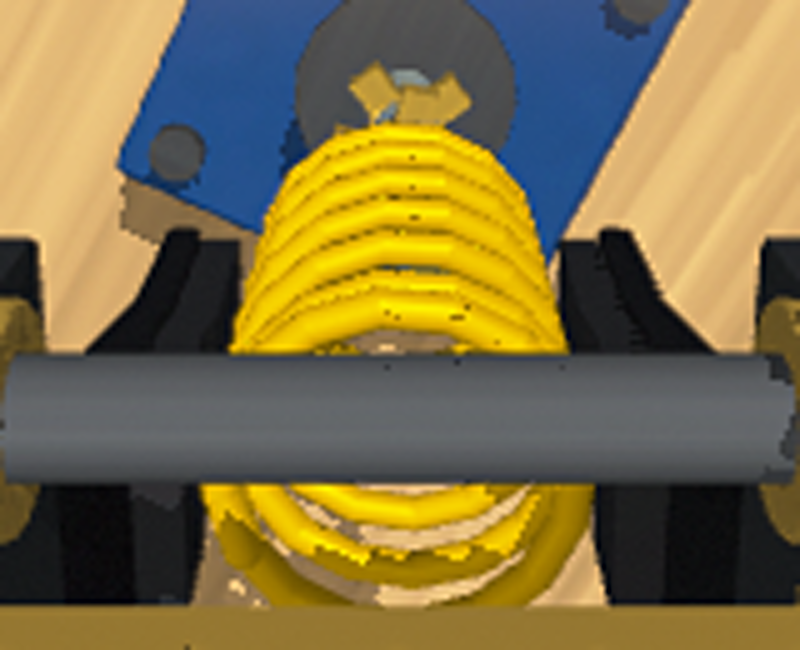

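View pics/s7.png

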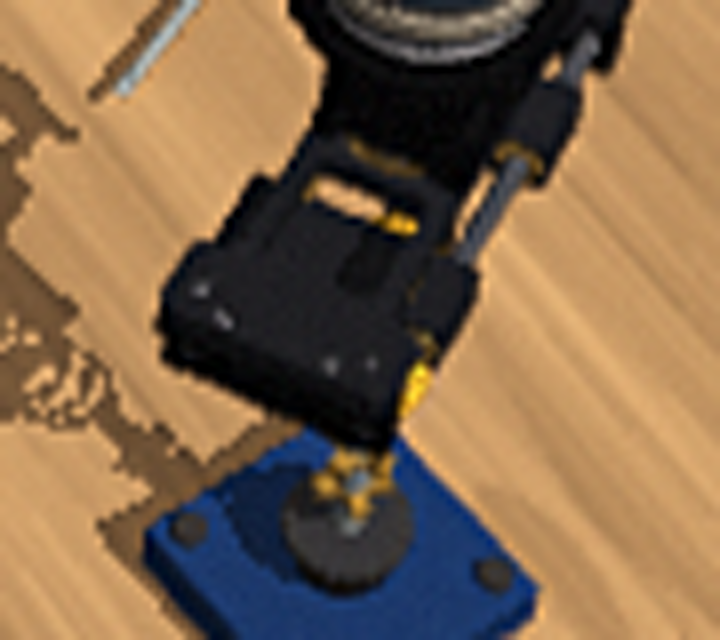

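Call:
arm_command([
  {"dx": 0.05,"dy": -0.05,"dz": 0.5,"twist": 0,"claw": 0.2},
  {"dx": 0.05,"dy": -0.05,"dz": 1,"twist": 0,"claw": 0.2},
  {"dx": 0.05,"dy": -0.05,"dz": 1.5,"twist": 0,"claw": 0.2},
  {"dx": 0.05,"dy": -0.05,"dz": 2,"twist": 0,"claw": 0.2},
  {"dx": 0.05,"dy": -0.05,"dz": 2.5,"twist": 0,"claw": 0.2},
  {"dx": 0.05,"dy": -0.05,"dz": 3,"twist": 0,"claw": 0.2},
  {"dx": 0.05,"dy": -0.05,"dz": 3.4,"twist": 0,"claw": 0.2},
  {"dx": 0.05,"dy": -0.05,"dz": 3.4,"twist": 0,"claw": 0.2},
])

```text
time_s: 6.68
position: [0.5152, 0.2556, 0.1254]
tcp_rot: [[0.87, 0.492, -0.011], [0.492, -0.87, 0.007], [-0.006, -0.011, -1.0]]
force: [-0.7, 0.2, -1.4]
opening: 0.454
```

```bash
python3 - <<'E'
from h import *
s=bot.read_state(); print(s["position"],yaw(s),s["force"],s["moment"],s["tcp_rot"][:,2])
im=bot.capture("wrist"); crop(im,240,180,160,130,5,"w8"); s=bot.read_state(); print(s["position"],yaw(s),s["force"],s["moment"])
sc=bot.capture("scene"); crop(sc,320,190,90,80,8,"s8");s=bot.read_state(); print(s["position"],yaw(s),s["force"],s["moment"])
go([.516,.2557,.115],29.7)
E
```

```text
[0.5152455  0.25557026 0.12544996] 29.50508450282581 [-0.72119726  0.21178415 -1.43850067] [-0.03292139 -0.10726784 -0.00232145] [-0.01073282  0.00671253 -0.99991987]
[0.51556957 0.25562889 0.12593984] 29.50074913766398 [-0.07169203  0.42291527 -0.1356759 ] [ 0.01511501 -0.13101704  0.0104756 ]
[0.51585819 0.25572233 0.12632669] 29.502512232081035 [-0.05139562 -0.22007401 -1.42455525] [ 0.0132491  -0.14216184 -0.06215764]
t 6.7833 dxyz cm [0.02 0.02 1.13] twist -0.2 rows 0.3
```

View pics/w8.png

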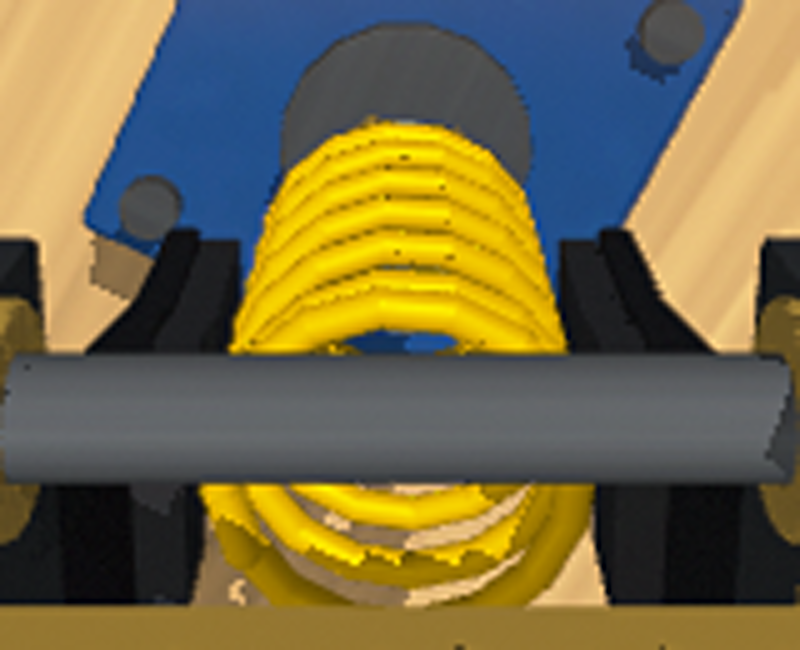

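View pics/s8.png

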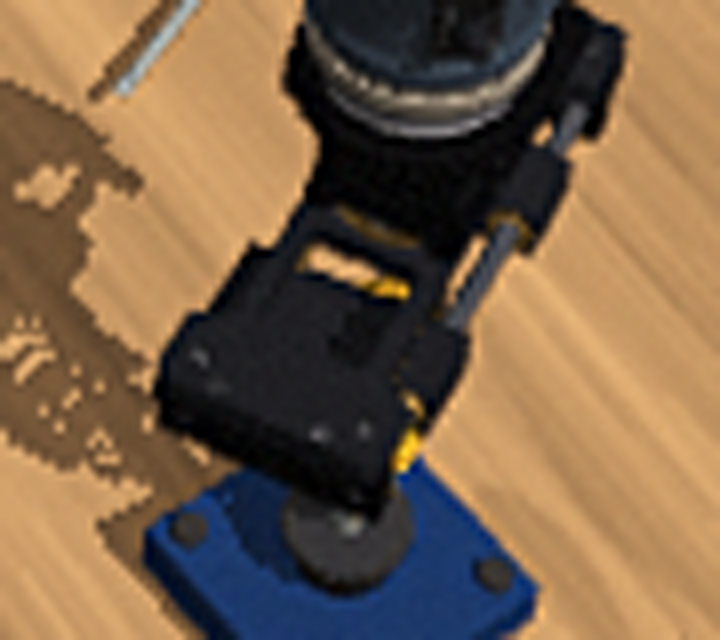

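Call:
arm_command([
  {"dx": 0,"dy": 0,"dz": 0.3,"twist": 0,"claw": 0.2},
  {"dx": 0,"dy": 0,"dz": 0.6,"twist": 0,"claw": 0.2},
  {"dx": 0,"dy": 0,"dz": 0.9,"twist": 0,"claw": 0.2},
  {"dx": 0,"dy": 0,"dz": 0.9,"twist": 0,"claw": 0.2},
  {"dx": 0,"dy": 0,"dz": 0.9,"twist": 0,"claw": 0.2},
])

```text
time_s: 7.2
position: [0.5156, 0.2557, 0.1171]
tcp_rot: [[0.87, 0.492, -0.01], [0.492, -0.87, 0.007], [-0.005, -0.011, -1.0]]
force: [-0.3, -0.0, -1.7]
opening: 0.456
```

Call:
arm_command([
  {"dx": 0,"dy": 0,"dz": 0.3,"twist": 0,"claw": 0.2},
  {"dx": 0,"dy": 0,"dz": 0.6,"twist": 0,"claw": 0.2},
  {"dx": 0,"dy": 0,"dz": 0.9,"twist": 0,"claw": 0.2},
  {"dx": 0,"dy": 0,"dz": 1.2,"twist": 0,"claw": 0.2},
  {"dx": 0,"dy": 0,"dz": 1.2,"twist": 0,"claw": 0.2},
  {"dx": 0,"dy": 0,"dz": 1.2,"twist": 0,"claw": 0.2},
])

```text
time_s: 7.7
position: [0.5153, 0.2558, 0.1048]
tcp_rot: [[0.87, 0.492, -0.01], [0.492, -0.87, 0.007], [-0.006, -0.011, -1.0]]
force: [-0.1, 0.1, 0.3]
opening: 0.455
```

```bash
python3 - <<'E'
from h import *
s=bot.read_state(); print(s["position"],yaw(s),s["force"],s["moment"])
im=bot.capture("wrist"); crop(im,240,180,160,130,5,"w9"); s=bot.read_state(); print(s["position"],yaw(s),s["force"],s["moment"])
im=bot.capture("top"); crop(im,190,190,90,80,8,"t9"); s=bot.read_state(); print(s["position"],yaw(s),s["force"],s["moment"])
go([.516,.2557,.105],-14.3)
E
```

```text
[0.51529195 0.25575661 0.10476513] 29.50279773264309 [-0.12689075  0.14685263  0.28922406] [-0.02881236 -0.12551304  0.00053562]
[0.51543833 0.25581053 0.10495572] 29.499781195172687 [ 0.61054989 -0.86669549 -1.23433714] [ 0.01195713 -0.1167337   0.02517594]
[0.51556295 0.25584759 0.10511671] 29.501929430156284 [ 0.81267864 -0.22371556 -0.59178908] [ 0.02146492 -0.13121492  0.01956246]
t 7.8 dxyz cm [0.03 0.03 0.01] twist 43.8 rows 6.1
```

View pics/w9.png

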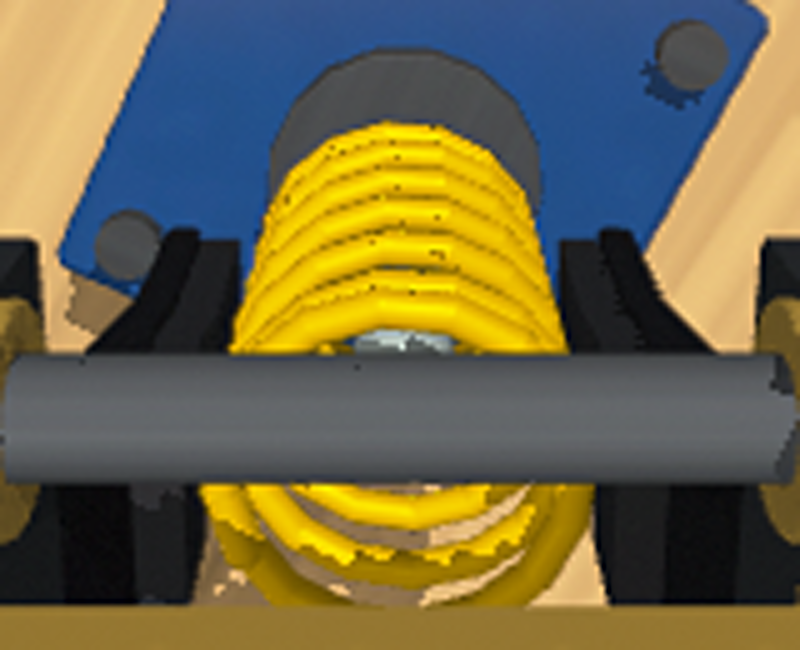

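View pics/t9.png

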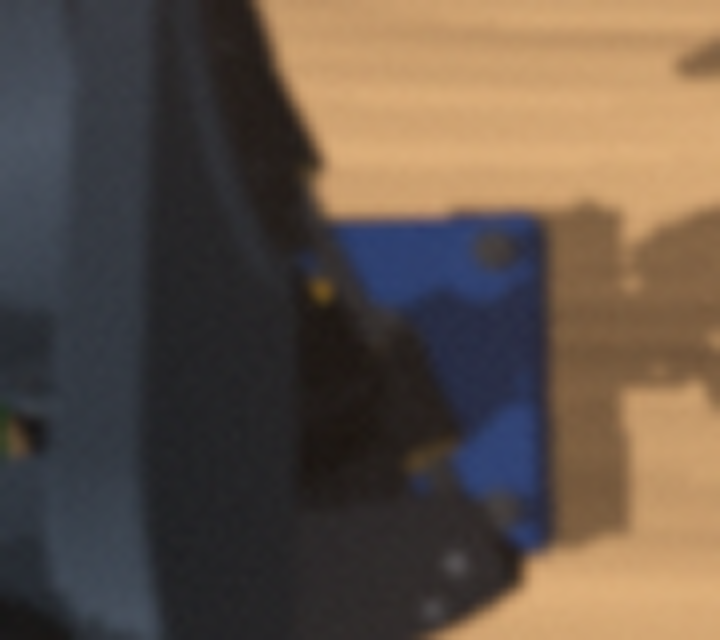

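Call:
arm_command([
  {"dx": 0,"dy": 0,"dz": 0,"twist": 7,"claw": 0.2},
  {"dx": 0,"dy": 0,"dz": 0,"twist": 14,"claw": 0.2},
  {"dx": 0,"dy": 0,"dz": 0,"twist": 21,"claw": 0.2},
  {"dx": 0,"dy": 0,"dz": 0,"twist": 28,"claw": 0.2},
  {"dx": 0,"dy": 0,"dz": 0,"twist": 35,"claw": 0.2},
  {"dx": 0,"dy": 0,"dz": 0,"twist": 41,"claw": 0.2},
  {"dx": 0,"dy": 0,"dz": 0,"twist": 44,"claw": 0.2},
  {"dx": 0,"dy": 0,"dz": 0,"twist": 44,"claw": 0.2},
])

```text
time_s: 8.47
position: [0.5157, 0.2559, 0.1053]
tcp_rot: [[0.968, -0.251, -0.009], [-0.251, -0.968, 0.007], [-0.011, -0.005, -1.0]]
force: [-0.5, 0.8, -1.2]
opening: 0.457
```

```bash
python3 - <<'E'
from h import *
for i in range(3):
    s=bot.read_state(); print(s["position"],yaw(s),s["force"],s["moment"])
    im=bot.capture("wrist")
crop(im,240,180,160,130,5,"w10")
go([.516,.2557,.094],-14.3)
E
```

```text
[0.51573898 0.2559243  0.10533055] -14.544564588662304 [-0.4911237   0.78919852 -1.19676819] [ 0.00538453 -0.08505032  0.03768061]
[0.51568892 0.25590089 0.10532833] -14.422656287767987 [-0.55515781 -0.59438511  0.44966485] [-0.02199232 -0.0595483   0.0047683 ]
[0.51564029 0.25588464 0.10525666] -14.408788393769855 [ 0.66466502  0.2424359  -0.82797772] [-0.0414424  -0.10796173  0.03358167]
t 8.6167 dxyz cm [0.05 0.01 1.12] twist -0.1 rows 0.3
```

View pics/w10.png

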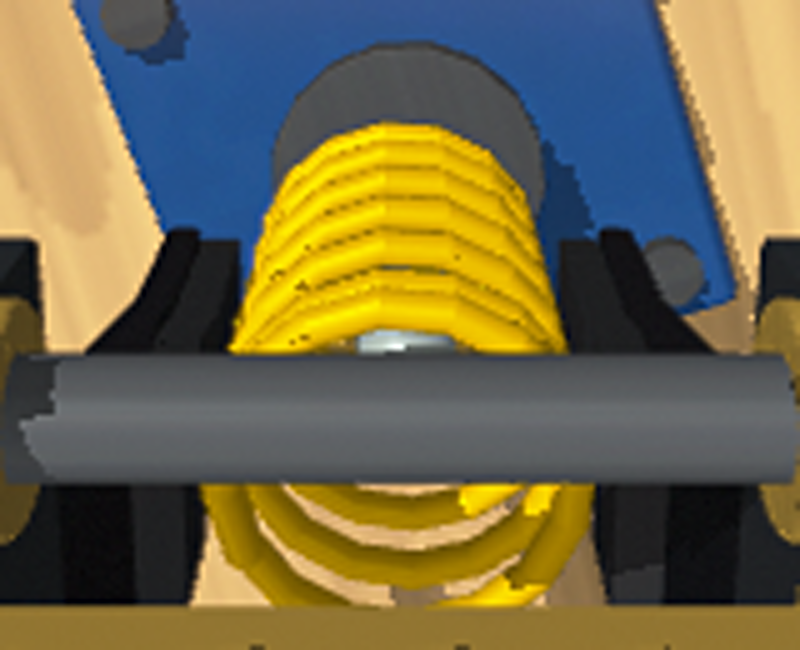

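Call:
arm_command([
  {"dx": 0,"dy": 0,"dz": 0.3,"twist": 0,"claw": 0.2},
  {"dx": 0,"dy": 0,"dz": 0.6,"twist": 0,"claw": 0.2},
  {"dx": 0,"dy": 0,"dz": 0.9,"twist": 0,"claw": 0.2},
  {"dx": 0,"dy": 0,"dz": 1.1,"twist": 0,"claw": 0.2},
  {"dx": 0,"dy": 0,"dz": 1.1,"twist": 0,"claw": 0.2},
  {"dx": 0,"dy": 0,"dz": 1.1,"twist": 0,"claw": 0.2},
])

```text
time_s: 9.12
position: [0.5153, 0.2559, 0.0939]
tcp_rot: [[0.968, -0.249, -0.01], [-0.249, -0.968, 0.007], [-0.011, -0.004, -1.0]]
force: [0.3, 0.4, -1.6]
opening: 0.457
```

Call:
arm_command([
  {"dx": 0,"dy": 0,"dz": 0.3,"twist": 0,"claw": 0.2},
  {"dx": 0,"dy": 0,"dz": 0.6,"twist": 0,"claw": 0.2},
  {"dx": 0,"dy": 0,"dz": 0.9,"twist": 0,"claw": 0.2},
  {"dx": 0,"dy": 0,"dz": 1.2,"twist": 0,"claw": 0.2},
  {"dx": 0,"dy": 0,"dz": 1.5,"twist": 0,"claw": 0.2},
  {"dx": 0,"dy": 0,"dz": 1.8,"twist": 0,"claw": 0.2},
  {"dx": 0,"dy": 0,"dz": 1.8,"twist": 0,"claw": 0.2},
  {"dx": 0,"dy": 0,"dz": 1.8,"twist": 0,"claw": 0.2},
])

```text
time_s: 9.78
position: [0.515, 0.256, 0.0756]
tcp_rot: [[0.968, -0.249, -0.01], [-0.249, -0.969, 0.007], [-0.012, -0.004, -1.0]]
force: [-1.1, 0.2, 0.0]
opening: 0.459
```

```bash
python3 - <<'E'
from h import *
for i in range(3):
    s=bot.read_state(); print(s["position"],yaw(s),s["force"],s["moment"])
    im=bot.capture("wrist")
crop(im,240,180,160,130,5,"w11")
E
```

```text
[0.51501242 0.25597225 0.07560265] -14.413111351477575 [-1.08264621  0.2228914   0.01442443] [-0.05189181 -0.11208971 -0.00195369]
[0.51515382 0.25602014 0.07582626] -14.412049040860124 [-0.02934141  0.27976629  0.00312048] [-0.05060169 -0.07582445  0.0063016 ]
[0.51527295 0.25604542 0.07594228] -14.413431438524592 [-0.0433163  -0.08257099 -1.15041924] [-0.03625171 -0.09051411 -0.00960963]
```

View pics/w11.png

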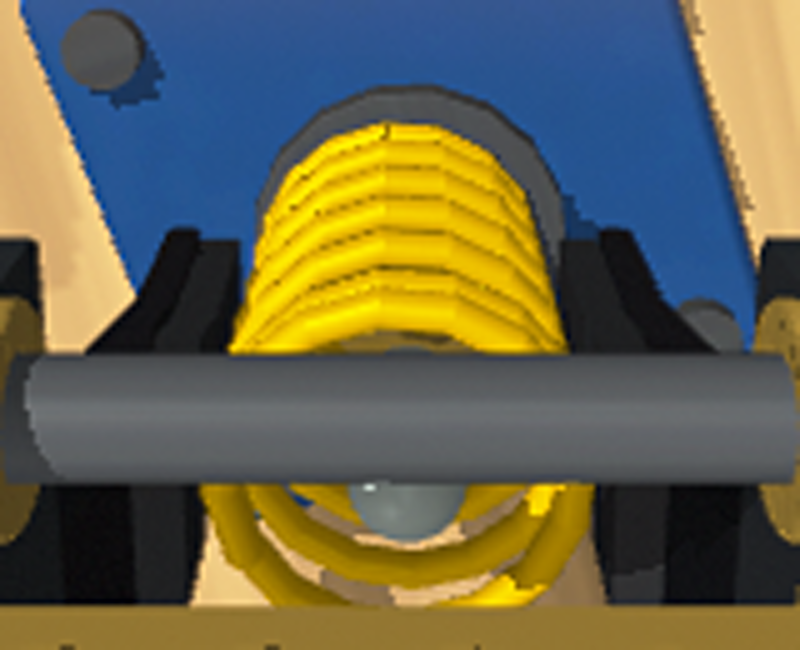

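Call:
arm_command([
  {"dx": 0,"dy": 0,"dz": 0.15,"twist": 0,"claw": 0.2},
  {"dx": 0,"dy": 0,"dz": 0.3,"twist": 0,"claw": 0.2},
  {"dx": 0,"dy": 0,"dz": 0.45,"twist": 0,"claw": 0.2},
  {"dx": 0,"dy": 0,"dz": 0.55,"twist": 0,"claw": 0.2},
  {"dx": 0,"dy": 0,"dz": 0.55,"twist": 0,"claw": 0.2},
  {"dx": 0,"dy": 0,"dz": 0.55,"twist": 0,"claw": 0.2},
])

```text
time_s: 10.43
position: [0.5156, 0.2562, 0.071]
tcp_rot: [[0.968, -0.249, -0.009], [-0.249, -0.969, 0.007], [-0.01, -0.005, -1.0]]
force: [-0.4, 0.1, 4.5]
opening: 0.457
```

```bash
python3 - <<'E'
from h import *
for i in range(3):
    s=bot.read_state(); print(s["position"],yaw(s),s["force"],s["moment"])
    im=bot.capture("wrist")
crop(im,240,180,160,130,5,"w12")
E
```

```text
[0.51562029 0.25620787 0.07097042] -14.41220847633318 [-0.39430297  0.08022567  4.45899266] [-0.06931055 -0.04549927  0.04641572]
[0.51567878 0.25620606 0.07099643] -14.411059789548357 [-0.15350832  0.26708915  4.60124484] [-0.05777319 -0.11182216  0.02619864]
[0.51564198 0.25620822 0.07094523] -14.412918841040584 [-0.91856614  0.06238829  4.86912622] [-0.04359139 -0.1787086  -0.00522647]
```

View pics/w12.png

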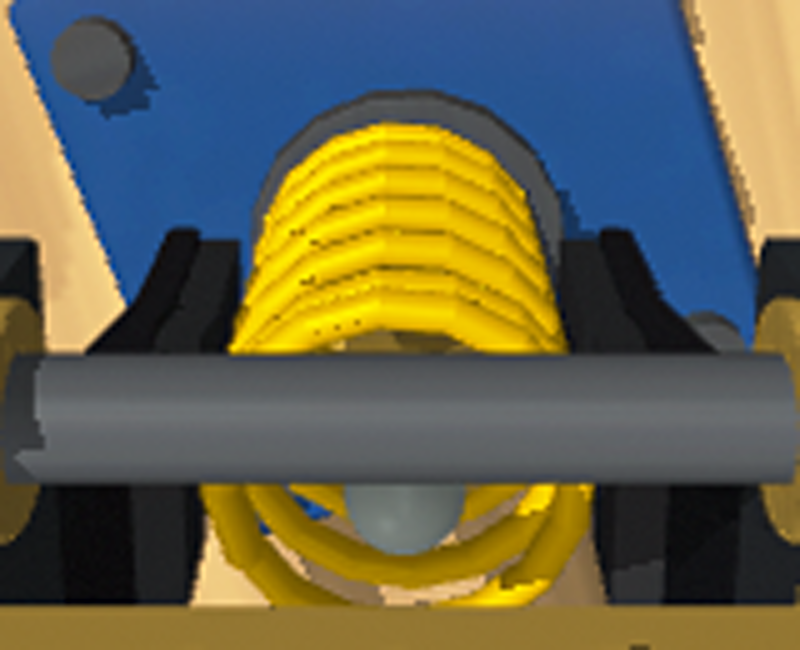

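Call:
arm_command([
  {"dx": 0,"dy": 0,"dz": -0.1,"twist": 0,"claw": 0.2},
  {"dx": 0,"dy": 0,"dz": -0.25,"twist": 0,"claw": 0.2},
  {"dx": 0,"dy": 0,"dz": -0.25,"twist": 0,"claw": 0.2},
  {"dx": 0,"dy": 0,"dz": -0.25,"twist": 0,"claw": 0.55},
  {"dx": 0,"dy": 0,"dz": -0.25,"twist": 0,"claw": 0.7},
  {"dx": 0,"dy": 0,"dz": -0.25,"twist": 0,"claw": 0.8},
  {"dx": 0,"dy": 0,"dz": -0.25,"twist": 0,"claw": 0.8},
  {"dx": 0,"dy": 0,"dz": -0.25,"twist": 0,"claw": 0.8},
])

```text
time_s: 11.25
position: [0.5155, 0.2561, 0.0732]
tcp_rot: [[0.968, -0.249, -0.009], [-0.249, -0.969, 0.007], [-0.011, -0.005, -1.0]]
force: [0.3, -0.2, 0.2]
opening: 0.744
```

```bash
python3 - <<'E'
from h import *
for i in range(2):
    s=bot.read_state(); print(s["position"],yaw(s),s["force"],s["opening"])
    im=bot.capture("wrist")
crop(im,240,180,160,130,5,"w13")
E
```

```text
[0.51546246 0.25611639 0.07317582] -14.413269806632563 [ 0.25445379 -0.16417877  0.15577025] 0.7435646523852926
[0.51553695 0.25613435 0.07322976] -14.418396842847505 [ 0.07213918 -0.29828942  0.64953017] 0.7643079816179089
```

View pics/w13.png

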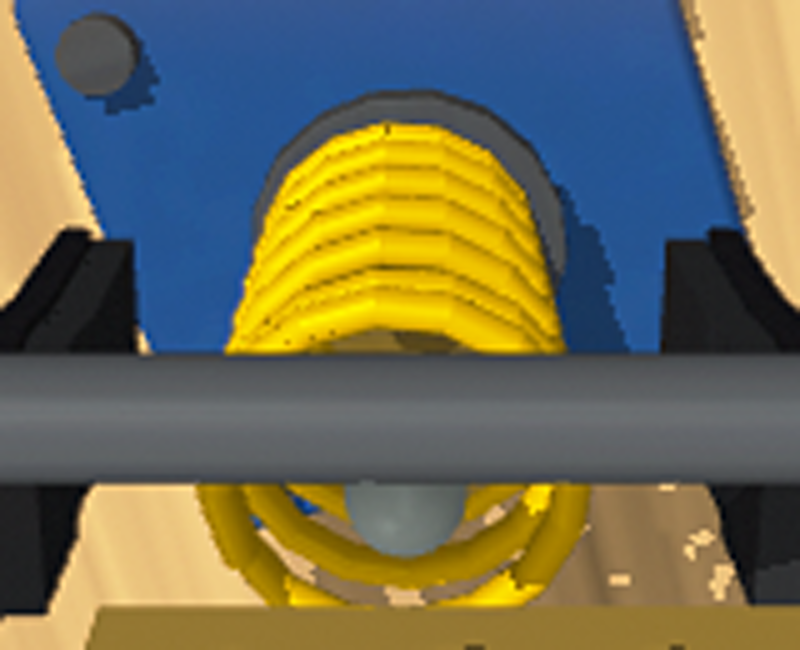

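Released; the spring stands on the flange with both fingers clear. Going straight up, then back along tool y so the camera sits above the rod.

Call:
arm_command([
  {"dx": 0,"dy": 0,"dz": -2,"twist": 0,"claw": 0.85},
  {"dx": 0,"dy": 0,"dz": -5,"twist": 0,"claw": 0.85},
  {"dx": 0,"dy": 0,"dz": -8,"twist": 0,"claw": 0.85},
  {"dx": 0,"dy": 0,"dz": -10,"twist": 0,"claw": 0.85},
  {"dx": 0,"dy": 3.5,"dz": -10,"twist": 0,"claw": 0.85},
  {"dx": 0,"dy": 7,"dz": -10,"twist": 0,"claw": 0.85},
  {"dx": 0,"dy": 7,"dz": -10,"twist": 0,"claw": 0.85},
  {"dx": 0,"dy": 7,"dz": -10,"twist": 0,"claw": 0.85},
])

```text
time_s: 12.02
position: [0.4986, 0.1864, 0.1732]
tcp_rot: [[0.968, -0.252, -0.009], [-0.252, -0.968, 0.007], [-0.011, -0.005, -1.0]]
force: [0.2, 0.1, -0.8]
opening: 0.85
```

```bash
python3 - <<'E'
from h import *
bot.capture("scene")
s=bot.read_state(); im=bot.capture("wrist"); C=cam("wrist",s); c=np.array([.516,.2557])
print(s["position"],yaw(s),s["qvel"].round(1),s["force"])
u0,v0=(proj(C,[.516,.2557,.09])[0]-[45,35]).astype(int)
big=cv2.resize(im[v0:v0+70,u0:u0+90],None,fx=8,fy=8,interpolation=cv2.INTER_NEAREST)[:,:,::-1].copy()
cv2.imwrite("pics/w14.png",big)
def dr(P,col):
    q=((proj(C,P)-[u0,v0])+.5)*8
    cv2.polylines(big,[q.astype(int)],True,col,1)
th=np.linspace(0,2*np.pi,60)
for r,z,col in((.023,.05,(0,0,255)),(.02,.112,(255,0,255)),(.016,.112,(0,255,0))): dr(np.c_[c[0]+r*np.cos(th),c[1]+r*np.sin(th),0*th+z],col)
cv2.imwrite("pics/w14o.png",big)
sc=bot.capture("scene"); crop(sc,325,215,90,80,8,"s14"); tp=bot.capture("top"); cv2.imwrite("pics/t14.png",tp[:,:,::-1])
E
```

```text
[0.49921808 0.18740116 0.17311789] -14.513191589005881 [ 1.5  0.7 -1.4  0.  -0.1 -0. ] [-0.26292157  0.23039604  0.79285706]
```

View pics/w14o.png

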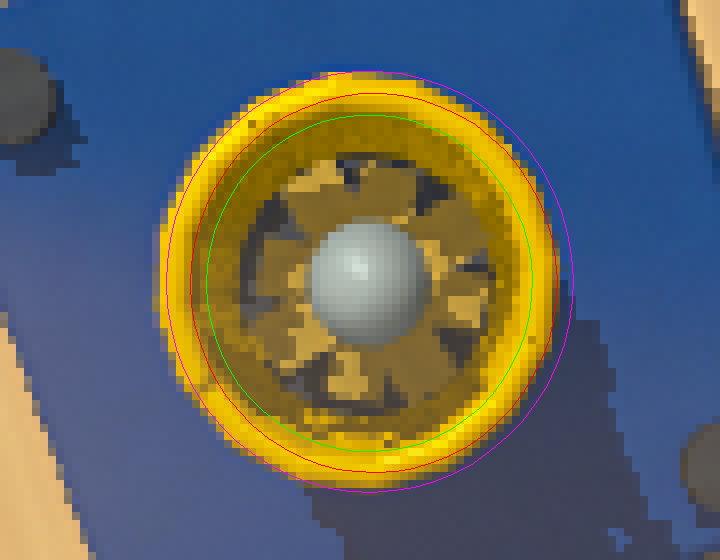

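View pics/s14.png

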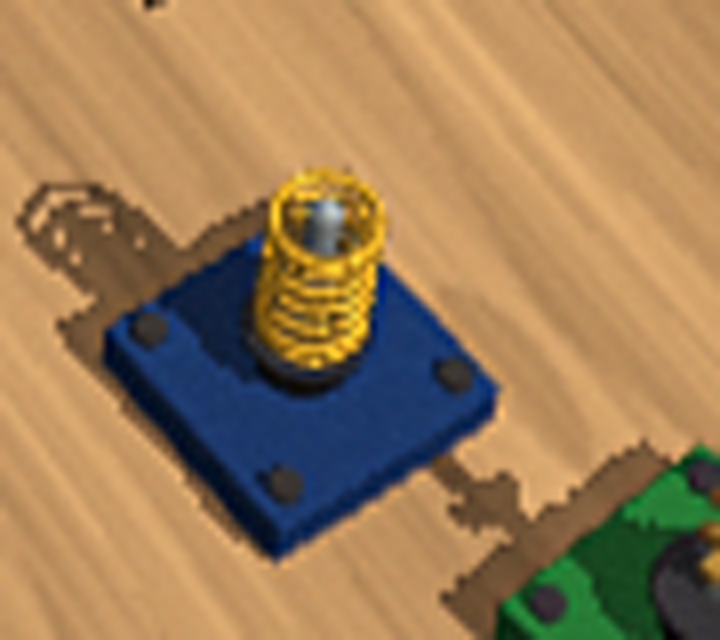

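View pics/t14.png

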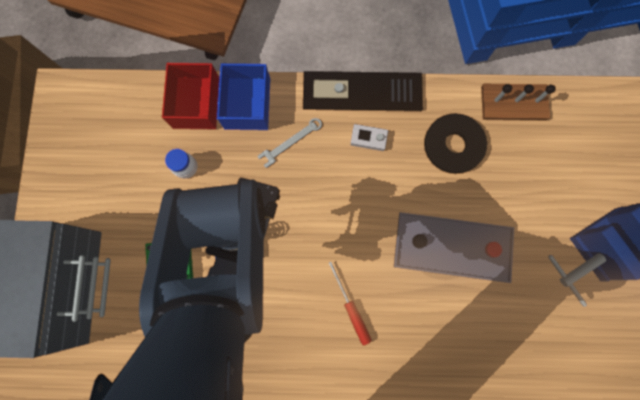

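Call:
arm_command([
  {"dx": 4,"dy": 0,"dz": 0,"twist": 0,"claw": 0.85},
  {"dx": 8,"dy": 0,"dz": 0,"twist": 0,"claw": 0.85},
  {"dx": 12,"dy": 0,"dz": 0,"twist": 0,"claw": 0.85},
  {"dx": 14,"dy": 0,"dz": 2,"twist": 0,"claw": 0.85},
  {"dx": 14,"dy": 0,"dz": 5,"twist": 0,"claw": 0.85},
  {"dx": 14,"dy": 0,"dz": 7,"twist": 0,"claw": 0.85},
  {"dx": 14,"dy": 0,"dz": 7,"twist": 0,"claw": 0.85},
  {"dx": 14,"dy": 0,"dz": 7,"twist": 0,"claw": 0.85},
])

```text
time_s: 12.88
position: [0.6335, 0.1551, 0.0998]
tcp_rot: [[0.969, -0.247, -0.012], [-0.247, -0.969, 0.007], [-0.014, -0.004, -1.0]]
force: [-0.5, 0.6, 0.5]
opening: 0.847
```

```bash
python3 - <<'E'
from h import *
bot.capture("scene"); bot.capture("scene")
s=bot.read_state(); im=bot.capture("wrist"); C=cam("wrist",s); c=np.array([.516,.2557])
print(s["position"],yaw(s),s["qvel"].round(1))
cv2.imwrite("pics/w15.png",im[:,:,::-1])
u0,v0=(proj(C,[.516,.2557,.085])[0]-[50,37]).astype(int); u0=max(u0,0);v0=max(v0,0); print(u0,v0)
big=cv2.resize(im[v0:v0+75,u0:u0+100],None,fx=8,fy=8,interpolation=cv2.INTER_CUBIC)[:,:,::-1].copy()
def dr(P,col):
    q=((proj(C,P)-[u0,v0])+.5)*8
    cv2.polylines(big,[q.astype(int)],True,col,1)
th=np.linspace(0,2*np.pi,60)
cv2.imwrite("pics/w15c.png",big)
for r,z,col in((.023,.05,(0,0,255)),(.02,.112,(255,0,255)),(.02,.052,(0,255,0)),(.0005,.122,(255,255,255))): dr(np.c_[c[0]+r*np.cos(th),c[1]+r*np.sin(th),0*th+z],col)
cv2.imwrite("pics/w15o.png",big)
E
```

```text
[0.63548128 0.15513121 0.10260246] -14.308755392668685 [-0.2 -1.2 -0.3 -0.2 -0.1 -0. ]
50 95
```

View pics/w15o.png

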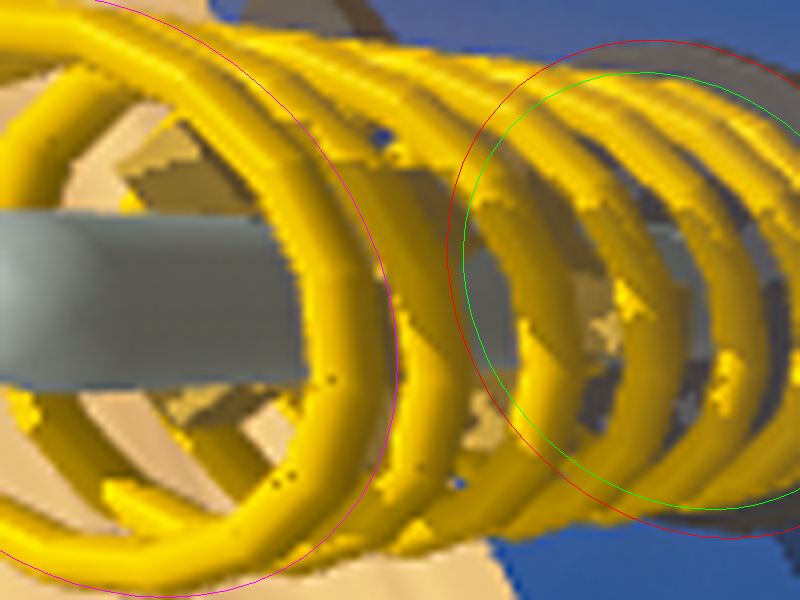

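View pics/w15c.png

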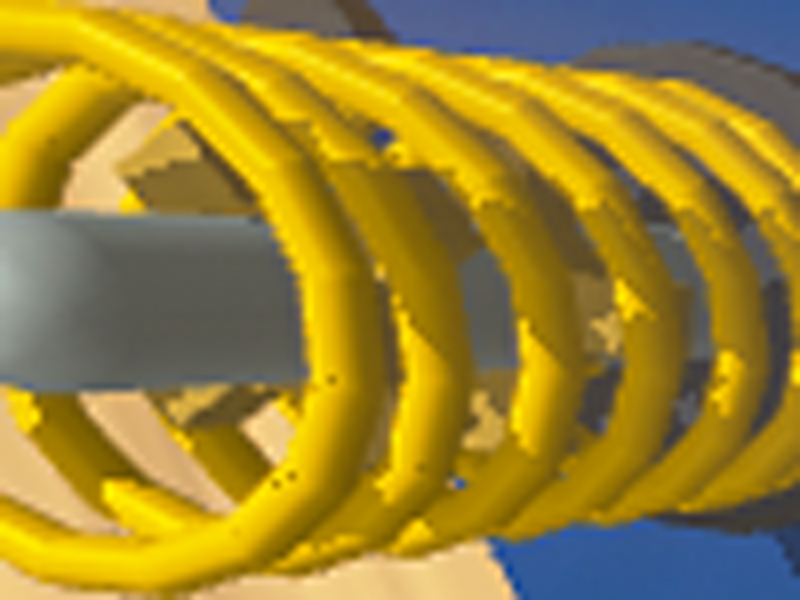

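```bash
python3 - <<'E'
import cv2
im=cv2.imread("pics/w15.png"); cv2.imwrite("pics/w15d.png",cv2.resize(im[85:185,20:180],None,fx=5,fy=5,interpolation=cv2.INTER_CUBIC))
E
```

```text
(no output)
```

View pics/w15d.png

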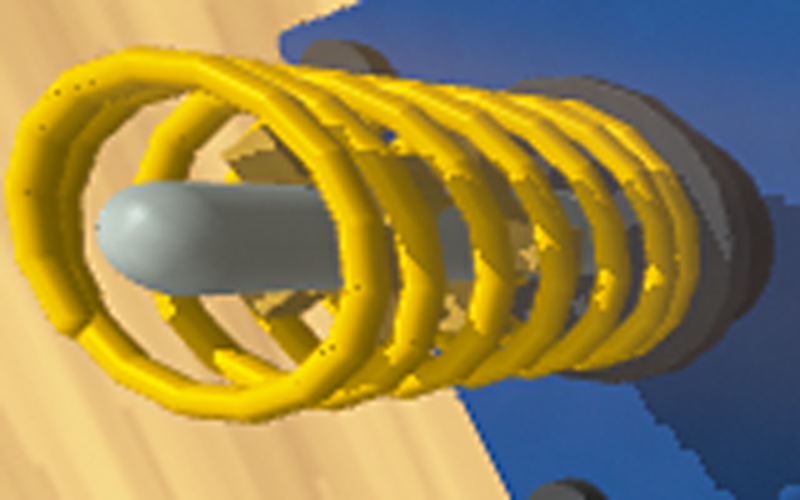

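```bash
python3 - <<'E'
from h import *
s=bot.read_state(); print(s["time_s"],s["position"],s["force"])
print(bot.hand_in())
E
```

```text
13.0333 [0.63574718 0.15505047 0.10319228] [-0.62595892  0.20565028  0.59303697]
the job is handed in; nothing more can be done
None
```

The yellow spring is on the blue unit's rod, sitting flat on the bottom flange and let go. I handed the job in at 13.0 s of the 70 s allowed.

I found the direction of the bent wire end and the angles of both collars in the wrist camera. The spring went through an upper gap, turned 44°, then went through a lower gap. I saw no snag force at either collar. I pressed it onto the flange with about 5 N, backed off 2.5 mm, then opened the gripper and moved clear.

- **Seating:** the last oblique wrist view shows the foot coil flat on the flange, with both collars inside the spring.
- **Other items:** in the last top view the tray's other parts and the loose items looked where they were. The arm hid most of the unit area in that view.
- **Arm:** at hand-in it touched nothing, and the force reading was only noise.
- **Disagreement:** contact with the flange came about 1.5 mm higher than I had worked out, which is within grip-height and calibration error. The spring's top also looked about 1 mm off the rod's axis, which is within its clearance.

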